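# Trip the hidden drawer latch with a screwdriver

### The arm

A 6-joint arm with a two-finger parallel gripper is mounted at the origin on a cart in front of the work surface, level with it; the furniture and walls round the work are solid. World frame = base frame: x ahead of the robot, y to its left, z up, the work surface at z = 0. Lengths are in m, angles in rad, forces in N, time in s.
With the tool pointing down it reaches from about 0.375 to 0.925 m from the base axis. Payload 5.7 kg.
Tool frame: the origin (TCP) lies between the finger pads; the fingertips stand 25 mm ahead of it and the grasp point (between the pads) lies 6 mm ahead of it; z points along the fingers, x is the direction in which the jaws open and shut, and the axes are right-handed (so a half turn about z gives the same grasp; the last joint's range is limited). The gripper opens to 85 mm and grips with 20 to 120 N. Pads are 22 mm wide; open, the fingers measure 114 mm over their backs; the gripper's body (76 mm by 85 mm) begins 54 mm behind the grasp point. The pads swing forward as they close: fully open they stand 13 mm farther back than shut.
Start: joints at [1.212, 0.359, 1.51, -0, 1.272, -0.115], TCP at [0.145, 0.582, 0.256] pointing down, gripper open.
Joint ranges: [-2.97, 2.97], [-1.01, 2.36], [0.21, 2.38], [-0.96, 4.11], [0.2, 2.71], [-2.98, 2.98]. Speed limits (rad/s): [2.39, 2.39, 3.14, 3.14, 3.14, 3.14].

### API

Orientations are given as a rotation vector (axis times angle).
In Python, from station import read_state, grab_frame, get_calibration, finish_job gives the robot as it stands. The module is installed in compiled form; this text tells all that it offers.
- The arm moves only by the shell command python3 -m crank 'ROWS' [OPENING] [FORCE]. ROWS is JSON, a list of rows, each a list of 4 numbers: the shift along the tool's x, y, z in mm, then the turn about the tool's z in degrees. A call has 1 to 10 rows; each row is the pose to reach, as a shift and turn from the pose measured when the call began, along the tool's axes at that moment; what a row does not reach only later rows make up. A row lasts 1/8 s, in which the tool goes at most 62.5 mm and 10.7 degrees, less where a joint would pass 70% of its speed; a pose out of reach is approached as far as the arm can. A call with a gripper value outside its range is refused whole. OPENING is the finger opening in mm, from 0 to 85.4, set as the call begins (- or left out, the last holds). The fingers move at their own pace and stop on an object; FORCE is the grip in N (left out, the last holds). Time passes only in rows, so rows that repeat a pose let the fingers close. It gives the time, the measured TCP pose, the force and the opening at its end, in the units of the state.
- read_state(): the state, without advancing time (a new reading comes with each control period).
- grab_frame(name): name is "side" or "top" or "wrist"; returns (picture, depth): 480x640x3 uint8, red, green, blue; 480x640 float32, m along the optical axis (not along the pixel's ray), 0 where there is no reading.
- get_calibration(name): a dict with "K" (3x3 intrinsics, pixels), "R" (3x3) and "t" (3): a world point X has camera coordinates R X + t. Camera axes: x right, y down, z forward; pixel columns grow to the right and rows downward; lengths in m; the calibration is good to about 2 mm. A picture is of the moment at which its call begins: read the wrist's pose just before it. get_calibration takes no time and is no camera call; for the wrist camera it gives the pose at the moment of the call.
- finish_job(): hands the job in, once; it reports no verdict.
The state is a dict: "time_s": time; "joint_positions": joint angles; "qvel": joint speeds; "joint_efforts": joint torques, N m; "tool_pos": TCP position; "ee_rot": TCP orientation; "force": force on the tool from outside, world axes, zero at the start; "moment": the same for the moment, N m; "width": finger opening in m.
Only numpy, scipy, OpenCV 4.12 (cv2) and the standard library are available. Lean on these libraries where they do the work, as an engineer would, in place of code of your own. Each camera call takes 0.05 s, during which the arm holds its last target.

### The job

The sample drawer of the small white bench unit is locked by a hidden spring latch behind one of the three small access holes in its front. Take the screwdriver, feel through the holes with its tip for the one where something springy gives way and push it in until the drawer springs out; then lay the screwdriver flat on the worktop and pull the drawer fully open by its handle. Do not knock over or shove aside the beaker, the vial or the dropper bottle that stand beside the unit.

Things in the scene. Friction and masses are not known exactly. Their poses are not given: they have to be found in the camera images.
- housing: White bench unit, fixed, 120 deep (x) x 200 wide (y) x 130 mm high, a timer on top (to 148 mm). Origin: centre of its underside, on the worktop. x points from its front to its back, y to the left seen from the robot, z up. Front face at x = -60 mm: grey panel with three round access holes in a row above (z 68 to 130 mm), white drawer front below (z 14 to 66 mm, 9 mm proud of the face).
- hole_left (a point): Centre of the left access hole, at the front face (12 mm round, 8 mm thick panel, 106 mm above the worktop, 55 mm left of the middle one). Axes as the unit's: push along +x. The latch sits behind one of the holes, another one each time; fixed blocks sit behind the others. All look alike: a flat metal face 14 mm in from the front face.
- hole_middle (a point): Middle access hole, otherwise the same. What the tip meets: a fixed block stops it dead 14 mm in. The latch gives way there against a spring, about 3 N at first and 7 to 9 N where it trips, about 6 mm further in (about 20 mm from the front face); its end stop is about 25 mm in.
- hole_right (a point): Right access hole, 55 mm right of the middle one, otherwise the same.
- drawer (a joint): How far the drawer is out, in m: 0 shut and latched, 0.08 fully open at its stop. Moves along the unit's -x; sliding it takes about 1 N. When the latch trips, a spring throws the drawer out 40 to 55 mm; it stays there.
- drawer_handle (a point): Centre of the drawer's straight bar handle, moves with the drawer. Round steel bar 10 mm thick, 90 mm long along the unit's y, 42 mm above the worktop; its centre line is 41 mm out from the unit's front face when the drawer is shut, with 27 mm of free space between bar and drawer front.
- screwdriver_handle (a point): Middle of the handle of the loose screwdriver (160 mm long overall), which lies on the worktop left of the unit. Handle 78 mm long, 20 mm thick, red; centre 10 mm above the worktop. Axes: y points along the tool to the butt end of the handle, so -y to the tip.
- screwdriver_tip (a point): End of the screwdriver's straight round steel shaft (5 mm thick, 82 mm long), 121 mm from the middle of the handle along its -y. Same axes.
- beaker_centre (a point): Bystander: glass beaker 62 mm wide, 68 mm high, right of the unit; point at half its height. z up.
- vial_centre (a point): Bystander: capped vial 24 mm wide, 53 mm high, right of the unit; point at half its height. z up.
- dropper_centre (a point): Bystander: brown dropper bottle 34 mm wide, 102 mm high, left of the unit; point at half its height. z up.

How it is judged:
By the outcome, as a careful person would: the job done as asked, in the order asked, and still so for the second after the job is handed in, with the robot touching nothing.
It also fails if it takes over 61 s, if anything falls off the work surface, if the arm or the gripper's body presses on something with over 40 N, if the wrist force passes 120 N, or if a joint passes its speed limit or range.

## Working session

There is one attempt and no reset: what is moved stays moved. The work goes in short steps, Python scripts to look and compute and a shell command to move; the robot and the scene stay as the last step left them, time stands still between calls to the robot, and variables do not carry over. Pictures are saved under pics/ and viewed, and the job is handed in when it is done.

```bash
mkdir -p pics; cat > h.py <<'E'
import numpy as np, cv2
from station import *
from scipy.spatial.transform import Rotation as R
def snap(n,f):
    c=get_calibration(n); im,d=grab_frame(n)
    cv2.imwrite(f'pics/{f}.png',im[:,:,::-1]); np.savez(f'pics/{f}.npz',im=im,d=d,K=c['K'],R=c['R'],t=c['t'])
def pt(f,u,v,z=None):
    a=np.load(f'pics/{f}.npz'); K,Rr,t=a['K'],a['R'],a['t']
    ray=np.linalg.inv(K)@[u,v,1]
    if z is None:
        dd=a['d'][int(v)-1:int(v)+2,int(u)-1:int(u)+2]; dd=dd[dd>0]
        return Rr.T@(ray*np.median(dd)-t)
    o=-Rr.T@t; w=Rr.T@ray
    return o+w*(z-o[2])/w[2]
def proj(f,X):
    a=np.load(f'pics/{f}.npz'); c=a['R']@np.array(X)+a['t']; p=a['K']@c; return p[:2]/p[2]
def crop(f,u0,v0,u1,v1,o,s=4):
    im=cv2.imread(f'pics/{f}.png')[v0:v1,u0:u1]; cv2.imwrite(f'pics/{o}.png',cv2.resize(im,None,fx=s,fy=s,interpolation=cv2.INTER_CUBIC))
def st():
    s=read_state(); print('t',s['time_s'],'p',np.round(s['tool_pos'],4),'F',np.round(s['force'],1),'w',round(s['width'],4)); print(np.round(R.from_rotvec(s['ee_rot']).as_matrix(),3).tolist(),'q',np.round(s['joint_positions'],3))
    return s
def totool(X):
    "world target TCP -> shift in tool axes mm"
    s=read_state(); return np.round(1000*R.from_rotvec(s['ee_rot']).as_matrix().T@(np.array(X)-s['tool_pos']),1)
E
python3 - <<'E'
from h import *
st()
for n in ['side','top','wrist']:
    snap(n,n+'0'); c=get_calibration(n); print(n, np.round(-c['R'].T@c['t'],3), np.round(c['R'],2).tolist())
E
```

```text
t 0.0 p [0.1446 0.5816 0.2554] F [ 0.2 -0.2 -0.7] w 0.0855
[[0.241, 0.97, -0.001], [0.97, -0.241, -0.002], [-0.002, -0.0, -1.0]] q [ 1.212  0.36   1.511 -0.     1.273 -0.115]
side [-0.088  0.053  0.74 ] [[-0.03, -1.0, -0.01], [-0.7, 0.03, -0.71], [0.71, -0.02, -0.7]]
top [0.486 0.023 1.201] [[-0.02, -1.0, 0.02], [-1.0, 0.02, -0.06], [0.06, -0.02, -1.0]]
wrist [0.07  0.602 0.372] [[0.24, 0.97, -0.0], [0.93, -0.23, 0.3], [0.29, -0.07, -0.95]]
```

View pics/side0.png

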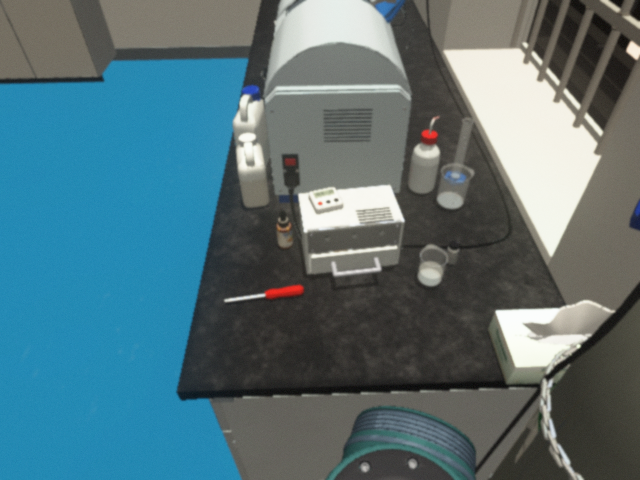

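View pics/top0.png

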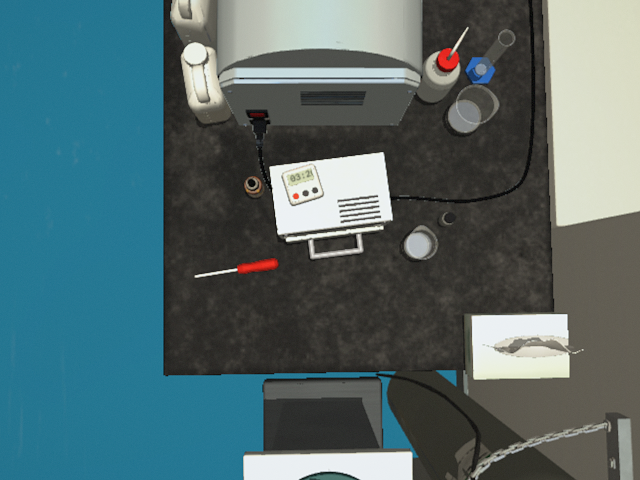

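View pics/wrist0.png

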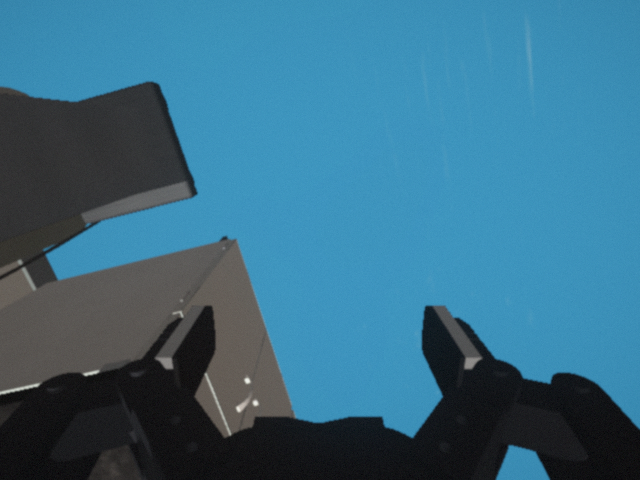

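```bash
python3 - <<'E'
from h import *
crop('top0',180,140,460,290,'c1',2.85)
crop('side0',215,170,475,320,'c2',3)
E
```

```text
(no output)
```

View pics/c1.png

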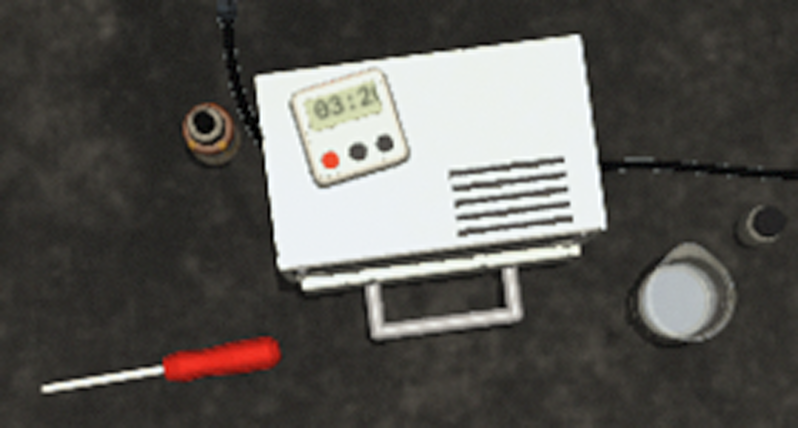

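View pics/c2.png

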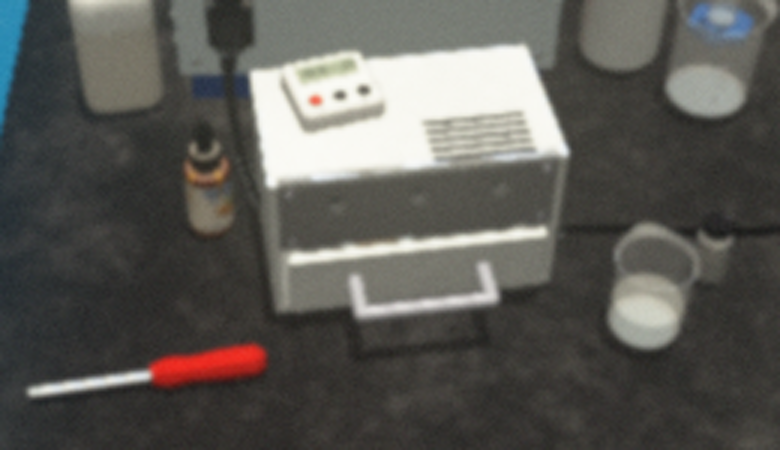

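```bash
python3 - <<'E'
from h import *
f=lambda u,v,z:pt('top0',180+u/2.85,140+v/2.85,z)
g=lambda u,v,z:pt('side0',215+u/3,170+v/3,z)
print('unit');C=[f(*a,.13) for a in [(256,76),(581,36),(606,228),(282,268)]];print(np.round(C,4)); c=np.mean(C,0);print(c)
for a,b in [(0,1),(3,2),(3,0),(2,1)]: d=C[b]-C[a]; print(np.linalg.norm(d),np.degrees(np.arctan2(d[1],d[0])))
print('tip',f(43,389,.01),g(30,391,.01)); print('butt',f(279,350,.01),g(265,358,.01)); print('collar',f(165,368,.01),g(154,373,.01))
H=[g(*a,.106) for a in [(336,204),(418,198),(500,189)]];print('holes side',np.round(H,4))
print('handle ctr',f(447,326,.042),g(425,303,.042))
print('handle ends',f(372,331,.042),f(520,317,.042))
E
```

```text
unit
[[ 0.6742  0.0933  0.13  ]
 [ 0.6961 -0.1048  0.13  ]
 [ 0.5784 -0.1173  0.13  ]
 [ 0.5572  0.079   0.13  ]]
[ 0.62646067 -0.01244723  0.13      ]
0.19928910698339744 -83.68983090111146
0.19741638494485012 -83.81293138769202
0.11787036197262189 6.991443670567378
0.11828712053194186 6.081699093549333
tip [0.48681269 0.24528471 0.01      ] [0.48679525 0.244759   0.01      ]
butt [0.51026759 0.0878944  0.01      ] [0.50924183 0.0877304  0.01      ]
collar [0.4994771  0.16405078 0.01      ] [0.49903135 0.16273094 0.01      ]
holes side [[ 0.5596  0.037   0.106 ]
 [ 0.5631 -0.0175  0.106 ]
 [ 0.5696 -0.0728  0.106 ]]
handle ctr [ 0.52349627 -0.02346972  0.042     ] [ 0.52682384 -0.02182669  0.042     ]
handle ends [0.5210101  0.02547479 0.042     ] [ 0.52861843 -0.07124172  0.042     ]
```

```bash
python3 -c "
from h import *
print(totool([.504,.1264,.13]))"
```

```text
[-355.   458.6  126.1]
```

```bash
python3 -m crank '[[-36,46,13,9],[-71,92,25,18],[-107,138,38,27],[-142,184,50,36],[-178,230,63,45],[-213,275,76,54],[-249,321,88,63],[-284,367,101,67.5],[-320,413,113,67.5],[-355,459,126,67.5]]' 60 && python3 -c "
from h import *
snap('wrist','w1'); st(); print(totool([.504,.1264,.13]))"
```

```text
time_s: 1.4
tool_pos: [0.5054, 0.1246, 0.1297]
ee_rot: [3.132, 0.233, -0.001]
force: [0.6, 0.7, 0.9]
width: 0.06
t 1.45 p [0.5104 0.1198 0.1287] F [ 4.7 -3.9 -1.5] w 0.06
[[0.989, 0.147, 0.004], [0.147, -0.989, -0.004], [0.003, 0.005, -1.0]] q [ 0.102  0.406  1.814 -0.006  0.918 -0.042]
[-5.4 -7.5 -1.4]
```

View pics/w1.png

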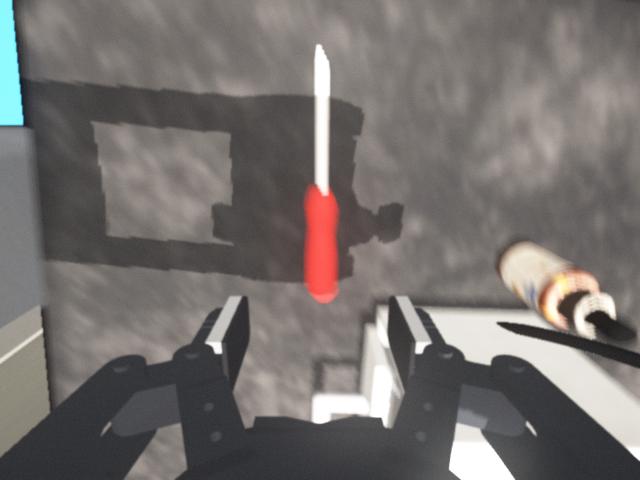

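```bash
python3 -c "
from h import *
a=pt('w1',320,45,.01);b=pt('w1',322.5,302,.01);c=pt('w1',320,190,.01);print(a,b,c); d=b-a;print(np.linalg.norm(d),np.degrees(np.arctan2(d[1],d[0])))
print(totool([.503,.134,.13]))
st()"
```

```text
[0.4874972  0.24848581 0.01      ] [0.51452487 0.08186    0.01      ] [0.5003736  0.16324188 0.01      ]
0.16880360287983653 -80.78653792976907
[ -5.2 -15.2  -1.4]
t 1.45 p [0.5104 0.1198 0.1287] F [ 4.7 -3.9 -1.5] w 0.06
[[0.989, 0.147, 0.004], [0.147, -0.989, -0.004], [0.003, 0.005, -1.0]] q [ 0.102  0.406  1.814 -0.006  0.918 -0.042]
```

```bash
python3 -m crank '[[-5,-15,0,0],[-5,-15,30,0],[-5,-15,60,0],[-5,-15,60,0],[-5,-15,60,0]]' 45 && python3 -c "
from h import *
snap('wrist','w2'); st(); print(totool([.5035,.134,.027]))"
```

```text
time_s: 2.08
tool_pos: [0.5033, 0.1345, 0.0694]
ee_rot: [3.129, 0.232, 0.006]
force: [-0.8, 0.4, -0.6]
width: 0.0453
t 2.125 p [0.5039 0.1344 0.0697] F [0.3 0.5 0.6] w 0.045
[[0.989, 0.148, 0.005], [0.148, -0.989, -0.004], [0.005, 0.005, -1.0]] q [ 0.131  0.495  1.866 -0.007  0.776 -0.012]
[-0.6  0.1 42.7]
```

View pics/w2.png

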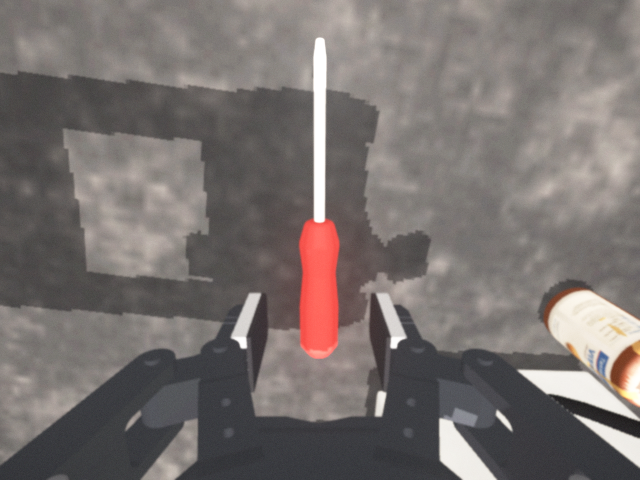

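```bash
python3 -m crank '[[0,0,20,0],[0,0,40,0],[0,0,41.5,0],[0,0,41.5,0]]' 45 && python3 -m crank '[[0,0,0,0],[0,0,0,0],[0,0,0,0],[0,0,0,0],[0,0,0,0]]' 5 80; python3 -c "
from h import *
st()"
```

```text
time_s: 2.62
tool_pos: [0.5048, 0.1344, 0.0292]
ee_rot: [3.129, 0.232, 0.01]
force: [-0.5, -0.4, 0.3]
width: 0.0448
time_s: 3.25
tool_pos: [0.5055, 0.1346, 0.0305]
ee_rot: [3.129, 0.232, 0.013]
force: [-1.4, 0.4, 6.9]
width: 0.018
t 3.25 p [0.5055 0.1346 0.0305] F [-1.4  0.4  6.9] w 0.018
[[0.989, 0.148, 0.008], [0.148, -0.989, -0.003], [0.008, 0.005, -1.0]] q [ 0.131  0.562  1.887 -0.007  0.684 -0.011]
```

```bash
python3 -m crank '[[0,0,-30,0],[0,0,-60,0],[0,0,-96,0],[0,0,-96,0]]' && python3 -c "
from h import *
snap('wrist','w3'); st(); print(totool([.4236,.0205,.1265]))"
```

```text
time_s: 3.75
tool_pos: [0.5069, 0.1352, 0.1294]
ee_rot: [3.129, 0.232, 0.023]
force: [-1.1, 0.8, -1.0]
width: 0.0179
t 3.8 p [0.5057 0.135  0.1278] F [-0.4  0.1 -0.6] w 0.0177
[[0.989, 0.148, 0.012], [0.148, -0.989, -0.003], [0.011, 0.005, -1.0]] q [ 0.132  0.403  1.823 -0.006  0.904 -0.013]
[-98.1 101.2   0.7]
```

View pics/w3.png

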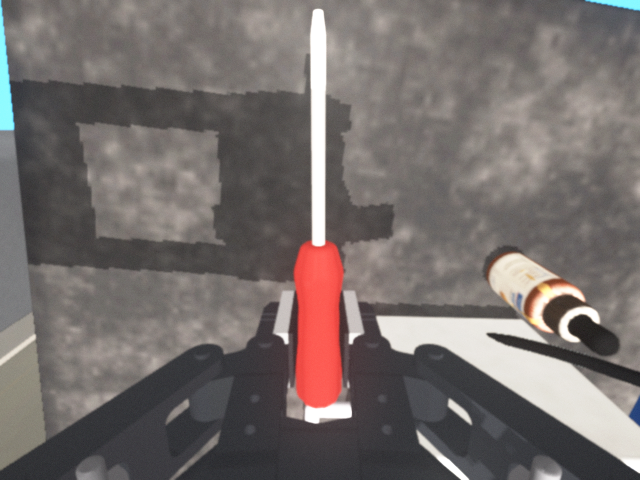

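```bash
python3 -c "
from h import *
s=read_state();Rm=R.from_rotvec(s['ee_rot']).as_matrix()
for u,v in [(318,15),(318,60),(318,120),(318,200),(318,238),(319,265),(319,300),(319,350),(319,395)]:
    p=pt('w3',u,v); print(u,v,np.round(p,4),np.round(1000*Rm.T@(p-s['tool_pos']),1))
"
```

```text
318 15 [0.4899 0.2478 0.1101] [   0.8 -113.9   17.2]
318 60 [0.4919 0.2343 0.1106] [   0.8 -100.3   16.7]
318 120 [0.4948 0.2151 0.1105] [  0.8 -80.8  16.9]
318 200 [0.499  0.1864 0.111 ] [  0.8 -51.8  16.6]
318 238 [0.5013 0.1712 0.1106] [  0.8 -36.5  17. ]
319 265 [0.503  0.1621 0.1164] [  1.2 -27.2  11.3]
319 300 [0.5051 0.1476 0.1173] [  1.2 -12.5  10.5]
319 350 [0.5085 0.1251 0.1181] [ 1.2 10.2  9.8]
319 395 [0.5118 0.1027 0.1182] [ 1.2 32.9  9.7]
```

```bash
python3 -m crank '[[-20,10,2,10],[-40,20,2,20],[-60,40,2,30],[-80,60,2,40],[-100,80,2,50],[-100,101,2,60],[-100,101,2,70],[-100,101,2,80],[-100,101,2,90],[-100,101,2,92]]' && python3 -m crank '[[0,0,0,0],[0,0,0,0]]' && python3 -c "
from h import *
snap('wrist','w4'); snap('side','s4'); st(); print(totool([.4216,.0203,.1255]))
c2=read_state();Rm=R.from_rotvec(c2['ee_rot']).as_matrix();tip=c2['tool_pos']+Rm@[.0008,-.115,.0195];print('tip',tip)
for X in [tip,[.5608,.0357,.106],[.5668,-.019,.106],[.5729,-.0737,.106]]: print(proj('s4',X))
crop('s4',270,190,420,300,'c4',5)
"
```

```text
time_s: 5.05
tool_pos: [0.4208, 0.0204, 0.1242]
ee_rot: [-2.34, 2.09, -0.014]
force: [0.4, -0.2, -0.2]
width: 0.0178
time_s: 5.3
tool_pos: [0.4204, 0.0205, 0.1239]
ee_rot: [-2.342, 2.088, -0.013]
force: [-0.2, -0.8, -0.9]
width: 0.0175
t 5.4 p [0.4207 0.0205 0.1241] F [-0.   0.5 -0.9] w 0.0177
[[0.114, -0.993, 0.009], [-0.994, -0.114, -0.003], [0.004, -0.009, -1.0]] q [-1.140e-01  2.910e-01  2.040e+00 -2.000e-03  8.010e-01  1.344e+00]
[ 0.3 -0.9 -1.4]
tip [0.53519908 0.03269522 0.10567671]
[329.60090259 246.82243813]
[327.62235784 237.543974  ]
[354.93997862 234.69860968]
[381.93634739 231.85171158]
```

View pics/w4.png

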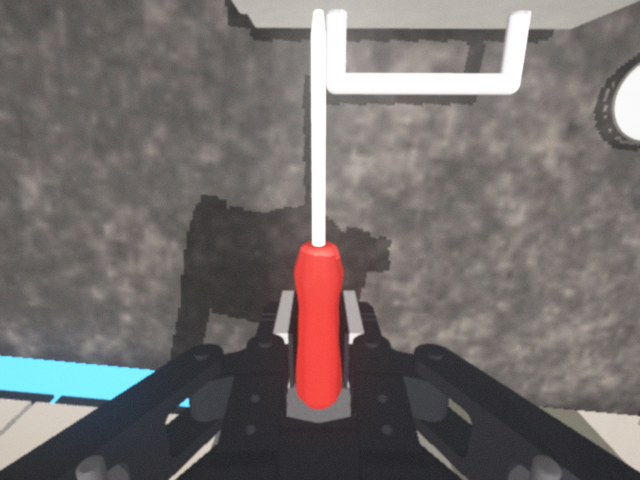

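View pics/c4.png

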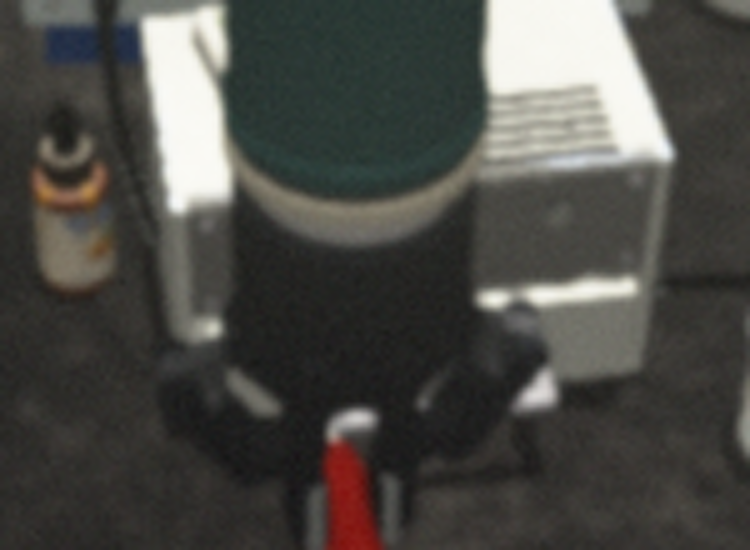

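```bash
python3 -c "
from h import *
im=np.load('pics/w4.npz')['im'].astype(int)
for v in (80,84): print([ (u,im[v,u].sum()//3) for u in list(range(322,336,1))+list(range(514,530,1))])
a=pt('w4',327.5,83,.044);b=pt('w4',523,83,.044);print(a,b,(a+b)/2);d=b-a;print(np.linalg.norm(d),np.degrees(np.arctan2(d[1],d[0])))
d=np.load('pics/w4.npz')['d'];print(d[83,[340,400,480,515]]);
for u in (345,400,450,505): print(pt('w4',u,83))
for u in (380,420,460): print(pt('w4',u,10))
crop('w4',220,0,560,140,'c5',2.3)
"
```

```text
[(322, np.int64(255)), (323, np.int64(255)), (324, np.int64(255)), (325, np.int64(254)), (326, np.int64(248)), (327, np.int64(251)), (328, np.int64(254)), (329, np.int64(255)), (330, np.int64(255)), (331, np.int64(255)), (332, np.int64(255)), (333, np.int64(255)), (334, np.int64(255)), (335, np.int64(255)), (514, np.int64(255)), (515, np.int64(255)), (516, np.int64(255)), (517, np.int64(255)), (518, np.int64(255)), (519, np.int64(254)), (520, np.int64(241)), (521, np.int64(176)), (522, np.int64(147)), (523, np.int64(145)), (524, np.int64(145)), (525, np.int64(144)), (526, np.int64(146)), (527, np.int64(144)), (528, np.int64(144)), (529, np.int64(144))]
[(322, np.int64(255)), (323, np.int64(255)), (324, np.int64(255)), (325, np.int64(250)), (326, np.int64(241)), (327, np.int64(250)), (328, np.int64(254)), (329, np.int64(255)), (330, np.int64(255)), (331, np.int64(255)), (332, np.int64(255)), (333, np.int64(255)), (334, np.int64(255)), (335, np.int64(255)), (514, np.int64(255)), (515, np.int64(255)), (516, np.int64(255)), (517, np.int64(255)), (518, np.int64(255)), (519, np.int64(250)), (520, np.int64(195)), (521, np.int64(148)), (522, np.int64(143)), (523, np.int64(143)), (524, np.int64(141)), (525, np.int64(140)), (526, np.int64(140)), (527, np.int64(138)), (528, np.int64(139)), (529, np.int64(139))]
[0.5194706  0.02796777 0.044     ] [ 0.53094075 -0.07128606  0.044     ] [ 0.52520568 -0.02165915  0.044     ]
0.09991439957897846 -83.40792048196387
[0.17907189 0.18078443 0.17894548 0.18101214]
[0.52017558 0.01924253 0.0464598 ]
[ 0.52338065 -0.00833411  0.04631212]
[ 0.5262486  -0.03335765  0.04650571]
[ 0.52953527 -0.06121211  0.04595668]
[0.55368968 0.00709434 0.04722779]
[ 0.55594724 -0.01187038  0.0470405 ]
[ 0.5583751  -0.03104513  0.04634855]
```

View pics/c5.png

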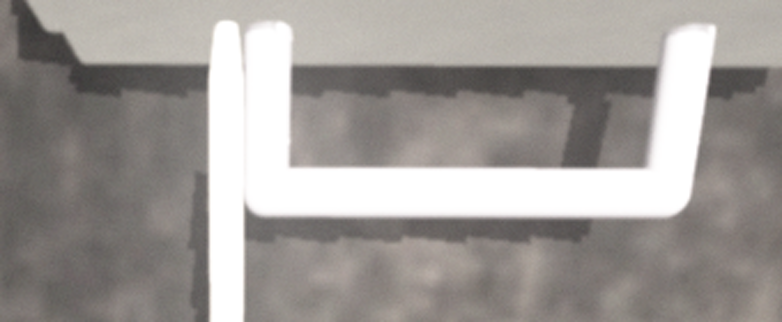

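```bash
python3 -m crank '[[-1.5,-10,0,0],[-1.5,-20,0,0],[-1.5,-24,0,0],[-1.5,-26,0,0],[-1.5,-28,0,0],[-1.5,-30,0,0],[-1.5,-31,0,0]]' ; python3 -c "
from h import *
s=st();Rm=R.from_rotvec(s['ee_rot']).as_matrix();tip=s['tool_pos']+Rm@[.0008,-.115,.0195];print('tip',tip,s['moment'])"
```

```text
time_s: 6.28
tool_pos: [0.4513, 0.0255, 0.1244]
ee_rot: [-2.341, 2.088, -0.014]
force: [-0.6, 0.0, -0.4]
width: 0.0176
t 6.275 p [0.4513 0.0255 0.1244] F [-0.6  0.  -0.4] w 0.0176
[[0.114, -0.993, 0.01], [-0.994, -0.114, -0.003], [0.004, -0.009, -1.0]] q [-0.095  0.326  1.976 -0.002  0.829  1.363]
tip [0.5658657  0.03771357 0.10597541] [-0.05700687 -0.02203041  0.00912921]
```

```bash
python3 -m crank '[[0,-2,0,0],[0,-4,0,0],[0,-5,0,0],[0,-6,0,0]]' ; python3 -m crank '[[0,-1,0,0],[0,-2,0,0],[0,-2,0,0]]'
```

```text
time_s: 6.78
tool_pos: [0.4573, 0.0262, 0.1244]
ee_rot: [-2.341, 2.088, -0.014]
force: [0.2, 0.5, -0.9]
width: 0.0176
time_s: 7.15
tool_pos: [0.4594, 0.0264, 0.1245]
ee_rot: [-2.341, 2.088, -0.014]
force: [-0.4, -0.3, -1.2]
width: 0.0178
```

```bash
for i in 1 2; do python3 -m crank '[[0,-1,0,0],[0,-1.5,0,0],[0,-1.5,0,0]]'; done
```

```text
time_s: 7.52
tool_pos: [0.4608, 0.0266, 0.1245]
ee_rot: [-2.341, 2.088, -0.014]
force: [-0.1, -0.7, -0.6]
width: 0.0174
time_s: 7.9
tool_pos: [0.4611, 0.0268, 0.1241]
ee_rot: [-2.343, 2.089, -0.011]
force: [-5.3, -1.4, 0.4]
width: 0.0178
```

```bash
python3 -m crank '[[0,-1,0,0],[0,-2,0,0],[0,-2,0,0]]'; python3 -m crank '[[0,-1,0,0],[0,-2,0,0],[0,-2,0,0],[0,-2,0,0]]'
```

```text
time_s: 8.28
tool_pos: [0.4612, 0.027, 0.1237]
ee_rot: [-2.345, 2.091, -0.007]
force: [-7.5, -2.6, 0.6]
width: 0.0182
time_s: 8.78
tool_pos: [0.4613, 0.0272, 0.1232]
ee_rot: [2.343, -2.089, 0.002]
force: [-7.8, -1.7, 0.6]
width: 0.0176
```

```bash
python3 -m crank '[[0,10,-1,0],[0,20,-1,0],[0,35,-1,0],[0,40,-1,0],[20,40,-1,0],[40,40,-1,0],[55,40,-1,0],[55,40,-1,0],[55,40,-1,0]]' ; python3 -c "
from h import *
snap('wrist','w5')
s=st();Rm=R.from_rotvec(s['ee_rot']).as_matrix();tip=s['tool_pos']+Rm@[.0008,-.115,.0195];print('tip',tip)
for u,v in [(318,15),(318,60),(318,120),(318,200),(318,238)]:
    p=pt('w5',u,v); print(u,v,np.round(p,4),np.round(1000*Rm.T@(p-s['tool_pos']),1))
"
```

```text
time_s: 9.9
tool_pos: [0.4276, -0.0317, 0.1244]
ee_rot: [2.342, -2.09, 0.002]
force: [-0.4, -0.5, -0.7]
width: 0.0176
t 9.95 p [ 0.4275 -0.0316  0.1243] F [-0.3  0.8 -0.5] w 0.0178
[[0.114, -0.993, -0.001], [-0.993, -0.114, -0.003], [0.002, 0.001, -1.0]] q [-0.233  0.303  2.017 -0.004  0.821  1.226]
tip [ 0.54184847 -0.01931973  0.1047184 ]
318 15 [ 0.5391 -0.0179  0.1053] [  -1.  -112.4   18.9]
318 60 [ 0.5254 -0.0194  0.1065] [ -1.  -98.7  17.7]
318 120 [ 0.5061 -0.0216  0.1062] [ -1.  -79.3  18. ]
318 200 [ 0.4772 -0.0249  0.1058] [ -1.  -50.2  18.5]
318 238 [ 0.4621 -0.0266  0.1058] [ -1.  -34.9  18.6]
```

View pics/w5.png

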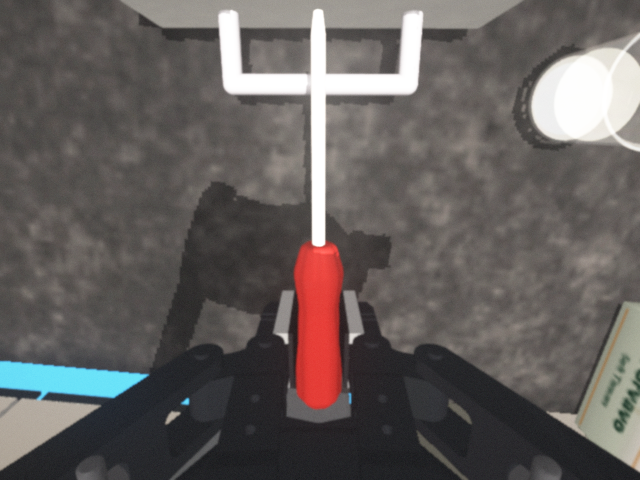

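```bash
python3 -m crank '[[1,0,-2,0],[1,-10,-2,0],[1,-20,-2,0],[1,-26,-2,0],[1,-29,-2,0],[1,-31,-2,0],[1,-33,-2,0],[1,-34,-2,0]]'; python3 -m crank '[[0,-1,0,0],[0,-2,0,0],[0,-3,0,0],[0,-4,0,0],[0,-4,0,0]]'
```

```text
time_s: 10.95
tool_pos: [0.4614, -0.0287, 0.1263]
ee_rot: [2.343, -2.089, 0.001]
force: [0.8, 0.3, -1.1]
width: 0.0177
time_s: 11.58
tool_pos: [0.4655, -0.0283, 0.1263]
ee_rot: [2.343, -2.089, 0.002]
force: [-0.2, 0.3, -0.2]
width: 0.0178
```

```bash
python3 -m crank '[[0,-1,0,0],[0,-2,0,0],[0,-3,0,0],[0,-3,0,0]]'; python3 -m crank '[[0,-1,0,0],[0,-2,0,0],[0,-2,0,0],[0,-2,0,0]]'
```

```text
time_s: 12.08
tool_pos: [0.4674, -0.0278, 0.126]
ee_rot: [2.342, -2.088, -0.001]
force: [-4.1, -1.0, -0.0]
width: 0.0176
time_s: 12.58
tool_pos: [0.468, -0.0275, 0.1256]
ee_rot: [2.341, -2.087, -0.004]
force: [-5.4, -0.9, 0.3]
width: 0.0174
```

```bash
python3 -m crank '[[0,-1,0,0],[0,-2,0,0],[0,-3,0,0],[0,-3,0,0]]'
```

```text
time_s: 13.08
tool_pos: [0.4695, -0.0272, 0.1253]
ee_rot: [2.339, -2.086, -0.008]
force: [-7.1, -2.0, 1.5]
width: 0.0174
```

```bash
python3 -c "
from h import *
snap('wrist','w6')
a=cv2.imread('pics/w5.png')[:,250:390];b=cv2.imread('pics/w6.png')[:,250:390]
cv2.imwrite('pics/cmp.png',np.hstack([a,b]))
for f in ('w3','w5','w6'):
    im=np.load('pics/%s.npz'%f)['im'].astype(int); c=im[:,319]; print(f,[v for v in range(220,260) if c[v,0]-c[v,1]>80][:1],[v for v in range(370,430) if c[v,0]-c[v,1]>80][-1:],[v for v in range(0,60) if im[v,318].sum()>600][:1])
"
```

```text
w3 [247] [407] [9]
w5 [247] [408] [9]
w6 [249] [405] [0]
```

View pics/cmp.png

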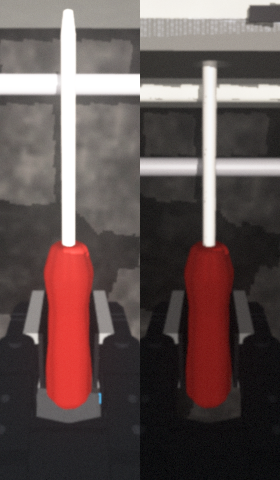

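```bash
python3 -m crank '[[0,-2,0,0],[0,-4,0,0],[0,-4,0,0],[0,-4,0,0]]'; python3 -c "
from h import *
snap('wrist','w7')
st()
for f in ('w6','w7'):
    im=np.load('pics/%s.npz'%f)['im'].astype(int); c=im[:,319]; print(f,[v for v in range(220,260) if c[v,0]-c[v,1]>80][:1],[v for v in range(370,430) if c[v,0]-c[v,1]>80][-1:],[v for v in range(40,100) if im[v,318].sum()>600][:1])
a=cv2.imread('pics/w6.png')[:,250:390];b=cv2.imread('pics/w7.png')[:,250:390]
cv2.imwrite('pics/cmp2.png',np.hstack([a,b]))
"
```

```text
time_s: 13.62
tool_pos: [0.4719, -0.0268, 0.125]
ee_rot: [2.338, -2.084, -0.011]
force: [-7.1, -2.7, 1.7]
width: 0.0173
t 13.675 p [ 0.4719 -0.0268  0.125 ] F [-6.5 -1.8  2.8] w 0.0177
[[0.114, -0.993, -0.012], [-0.993, -0.114, -0.002], [0.001, 0.012, -1.0]] q [-0.2    0.358  1.918 -0.006  0.877  1.26 ]
w6 [249] [405] [66]
w7 [251] [404] [40]
```

View pics/cmp2.png

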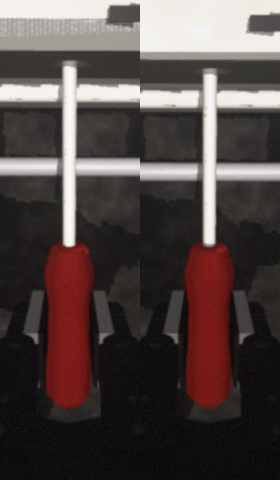

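```bash
python3 -m crank '[[0,-2,0,0],[0,-4,0,0],[0,-5,0,0],[0,-5,0,0]]' 5 110; python3 -c "
from h import *
snap('wrist','w8');snap('top','t8')
st()
a=cv2.imread('pics/w7.png')[:,200:450];b=cv2.imread('pics/w8.png')[:,200:450]
cv2.imwrite('pics/cmp3.png',np.hstack([a,b]))
"
```

```text
time_s: 14.18
tool_pos: [0.4752, -0.0263, 0.1247]
ee_rot: [2.336, -2.083, -0.015]
force: [-7.6, -3.1, 2.9]
width: 0.0165
t 14.275 p [ 0.4752 -0.0263  0.1247] F [-7.4 -3.   3.5] w 0.0164
[[0.114, -0.993, -0.015], [-0.993, -0.114, -0.002], [0.001, 0.015, -1.0]] q [-0.197  0.363  1.909 -0.007  0.884  1.264]
```

View pics/cmp3.png

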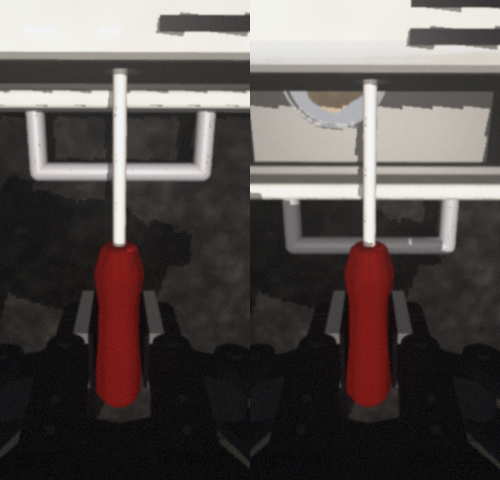

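```bash
python3 -m crank '[[0,10,0,0],[0,25,0,0],[0,45,0,0],[0,48,0,0],[0,48,0,0]]'; python3 -c "
from h import *
st()
print(totool([.47,.165,.10]))
"
```

```text
time_s: 14.9
tool_pos: [0.4283, -0.0319, 0.1258]
ee_rot: [2.337, -2.084, -0.013]
force: [0.1, 1.3, -0.1]
width: 0.0163
t 14.9 p [ 0.4283 -0.0319  0.1258] F [ 0.1  1.3 -0.1] w 0.0163
[[0.114, -0.993, -0.013], [-0.994, -0.114, -0.002], [0.001, 0.013, -1.0]] q [-0.231  0.307  2.006 -0.007  0.841  1.231]
[-190.9  -64.2   24.7]
```

```bash
python3 -m crank '[[-20,0,0,-10],[-40,0,0,-20],[-65,0,0,-30],[-90,0,0,-40],[-115,-10,5,-50],[-140,-20,10,-60],[-165,-35,15,-70],[-191,-50,20,-80],[-191,-64,25,-90],[-191,-64,25,-91]]';python3 -m crank '[[0,0,0,0],[0,0,0,0]]'; python3 -c "
from h import *
snap('wrist','w9');s=st();Rm=R.from_rotvec(s['ee_rot']).as_matrix()
for u,v in [(318,30),(318,60),(318,120),(318,200),(318,238),(319,265),(319,300),(319,350),(319,395)]:
    p=pt('w9',u,v); print(u,v,np.round(p,4),np.round(1000*Rm.T@(p-s['tool_pos']),1))
"
```

```text
time_s: 16.15
tool_pos: [0.4717, 0.1659, 0.0996]
ee_rot: [3.133, 0.206, -0.018]
force: [-0.1, 0.0, -0.6]
width: 0.0167
time_s: 16.4
tool_pos: [0.4715, 0.1656, 0.0997]
ee_rot: [3.134, 0.203, -0.018]
force: [0.1, 0.2, 0.2]
width: 0.0166
t 16.45 p [0.4714 0.1656 0.0997] F [-0.4 -0.4  0.1] w 0.0163
[[0.992, 0.129, -0.011], [0.129, -0.992, -0.002], [-0.011, 0.001, -1.0]] q [0.199 0.428 1.881 0.    0.843 0.07 ]
318 30 [0.4568 0.274  0.0816] [  -0.4 -109.4   18.1]
318 60 [0.4579 0.265  0.0817] [  -0.4 -100.3   18. ]
318 120 [0.4604 0.2457 0.0816] [ -0.4 -80.9  18.1]
318 200 [0.4641 0.2169 0.0816] [ -0.4 -51.8  18.1]
318 238 [0.4661 0.2017 0.081 ] [ -0.4 -36.5  18.7]
319 265 [0.4678 0.1926 0.0869] [ -0.  -27.3  12.8]
319 300 [0.4697 0.1779 0.0873] [ -0.  -12.4  12.4]
319 350 [0.4726 0.1553 0.0881] [-0.  10.3 11.7]
319 395 [0.4756 0.1326 0.088 ] [-0.  33.2 11.8]
```

View pics/w9.png

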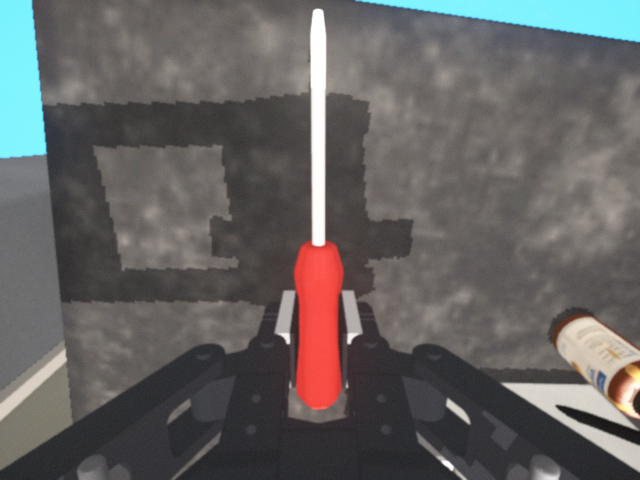

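```bash
python3 -m crank '[[0,15,20,0],[0,25,45,0],[0,25,60,0],[0,25,66,0],[0,25,67,0],[0,25,67,0]]'; python3 -m crank '[[0,0,1,0],[0,0,1,0]]'
```

```text
time_s: 17.2
tool_pos: [0.4743, 0.141, 0.0332]
ee_rot: [3.134, 0.204, -0.016]
force: [-0.3, 0.1, 0.2]
width: 0.0164
time_s: 17.45
tool_pos: [0.4746, 0.1412, 0.0326]
ee_rot: [3.134, 0.204, -0.015]
force: [0.2, 0.3, -1.3]
width: 0.0166
```

```bash
python3 -m crank '[[0,0,1.5,0],[0,0,1.5,0]]'; python3 -m crank '[[0,0,0.5,0],[0,0,0.5,0]]'
```

```text
time_s: 17.7
tool_pos: [0.4745, 0.1412, 0.031]
ee_rot: [3.134, 0.204, -0.015]
force: [0.3, 0.1, -1.8]
width: 0.0163
time_s: 17.95
tool_pos: [0.4746, 0.1413, 0.0308]
ee_rot: [3.134, 0.204, -0.015]
force: [-0.6, 0.0, 3.0]
width: 0.0162
```

Contact; release gently (fingers swing back as they open), then rise.

```bash
python3 -m crank '[[0,0,0,0],[0,0,0,0],[0,0,0,0],[0,0,0,0]]' 45; python3 -m crank '[[0,0,-25,0],[0,0,-60,0],[0,0,-110,0],[0,0,-110,0]]' ; python3 -c "
from h import *
snap('top','t9');snap('side','s9');st();crop('t9',180,140,460,290,'c9',2.85)
"
```

```text
time_s: 18.45
tool_pos: [0.4746, 0.1412, 0.0307]
ee_rot: [3.134, 0.204, -0.015]
force: [-0.5, 0.2, 0.8]
width: 0.0453
time_s: 18.95
tool_pos: [0.4784, 0.1419, 0.1441]
ee_rot: [3.135, 0.204, -0.003]
force: [0.2, 0.4, 0.1]
width: 0.0452
t 19.05 p [0.4757 0.1414 0.141 ] F [-0.2 -0.4  0.6] w 0.0447
[[0.992, 0.13, -0.008], [0.13, -0.992, -0.002], [-0.008, 0.0, -1.0]] q [ 0.15   0.359  1.855 -0.     0.936  0.02 ]
```

View pics/c9.png

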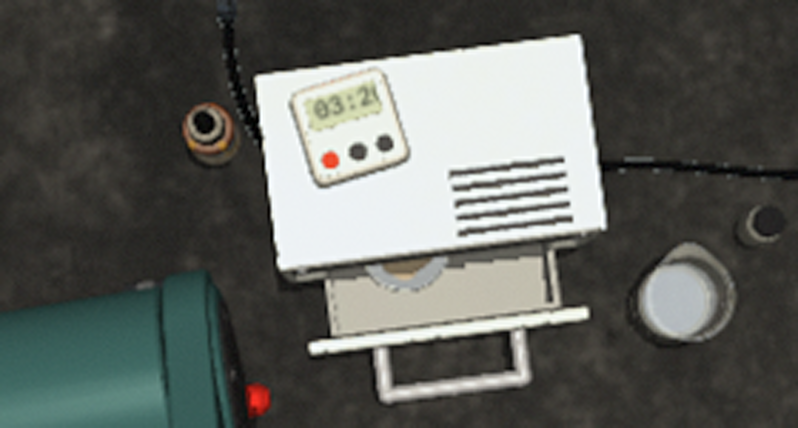

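View pics/s9.png

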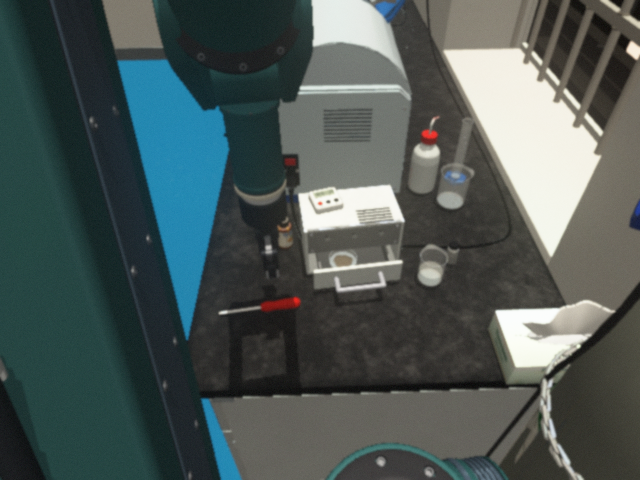

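```bash
python3 -c "
from h import *
f=lambda u,v,z:pt('t9',180+u/2.85,140+v/2.85,z)
a=f(381,397,.042);b=f(530,380,.042);c=f(457,387.5,.042);print(a,b,(a+b)/2,c)
g=pt('s9',361,289,.042);print(g)
print(totool([(a+b)[0]/2,(a+b)[1]/2,.13]))"
```

```text
[0.47801264 0.02027703 0.042     ] [ 0.48746763 -0.07692923  0.042     ] [ 0.48274014 -0.0283261   0.042     ] [ 0.48336914 -0.02926865  0.042     ]
[ 0.47967071 -0.0266506   0.042     ]
[-14.9 169.2  11.2]
```

```bash
python3 -m crank '[[-5,50,5,1],[-10,100,11,1],[-15,150,11,1],[-15,169,11,1],[-15,169,11,1],[-15,169,11,1],[-15,169,11,1]]' 25; python3 -c "
from h import *
snap('wrist','w10');st()
"
```

```text
time_s: 19.92
tool_pos: [0.4821, -0.027, 0.1297]
ee_rot: [3.136, 0.179, -0.015]
force: [0.3, 0.6, 0.1]
width: 0.0253
t 19.975 p [ 0.4822 -0.0271  0.1299] F [-0.4  0.3 -0.5] w 0.0248
[[0.993, 0.114, -0.009], [0.114, -0.994, -0.001], [-0.009, 0.0, -1.0]] q [-0.197  0.361  1.893 -0.004  0.896 -0.309]
```

View pics/w10.png

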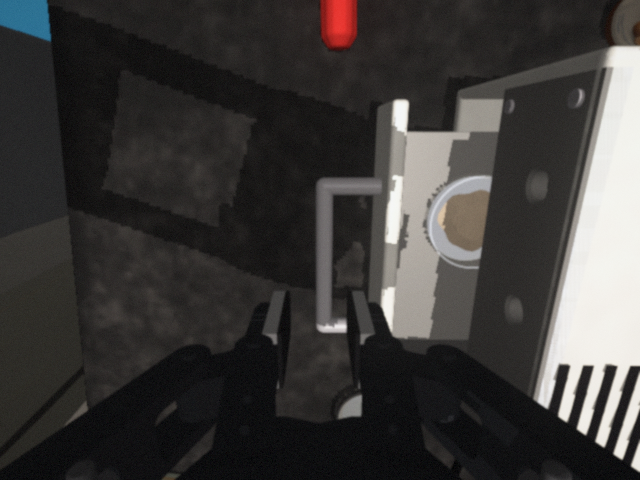

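```bash
python3 -c "
from h import *
s=read_state();Rm=R.from_rotvec(s['ee_rot']).as_matrix()
for u,v in [(324.5,200),(324.5,280),(324.5,183),(324,326)]:
    p=pt('w10',u,v,.042);q=pt('w10',u,v); print(p,q,1000*Rm.T@(p-s['tool_pos']))
p=pt('w10',405,103,.066);print('front top left outer',p); 
"
```

```text
[0.48013197 0.01142196 0.042     ] [0.47999436 0.01228181 0.04653537] [  3.07865786 -38.54705175  87.87365852]
[ 0.48610871 -0.03861768  0.042     ] [ 0.48585872 -0.03679511  0.04619754] [ 3.33171786 11.84762144 87.8816689 ]
[0.4789651  0.02119144 0.042     ] [0.47887878 0.02168832 0.0455034 ] [  3.02925176 -48.38584124  87.87209462]
[ 0.48963473 -0.07087897  0.042     ] [ 0.48929481 -0.06825896  0.04642641] [ 3.16972629 44.30062433 87.88978922]
front top left outer [0.51167588 0.06637057 0.066     ]
```

```bash
python3 -m crank '[[3,-2,0,0],[3,-2,20,0],[3,-2,40,0],[3,-2,60,0],[3,-2,80,0],[3,-2,82,0],[3,-2,82,0]]' ; python3 -c "
from h import *
snap('wrist','w11');st()"; python3 -m crank '[[0,0,0,0],[0,0,0,0],[0,0,0,0]]' 0 40
```

```text
time_s: 20.85
tool_pos: [0.4874, -0.0242, 0.0499]
ee_rot: [3.135, 0.18, -0.004]
force: [-1.6, 3.0, 19.5]
width: 0.0255
t 20.9 p [ 0.4873 -0.0243  0.0499] F [-1.2  3.1 18.6] w 0.025
[[0.993, 0.114, -0.003], [0.114, -0.993, -0.002], [-0.003, 0.001, -1.0]] q [-0.19   0.5    1.948 -0.003  0.696 -0.302]
time_s: 21.28
tool_pos: [0.4879, -0.0239, 0.0504]
ee_rot: [3.135, 0.18, -0.003]
force: [-1.8, 1.6, 9.7]
width: 0.0081
```

View pics/w11.png

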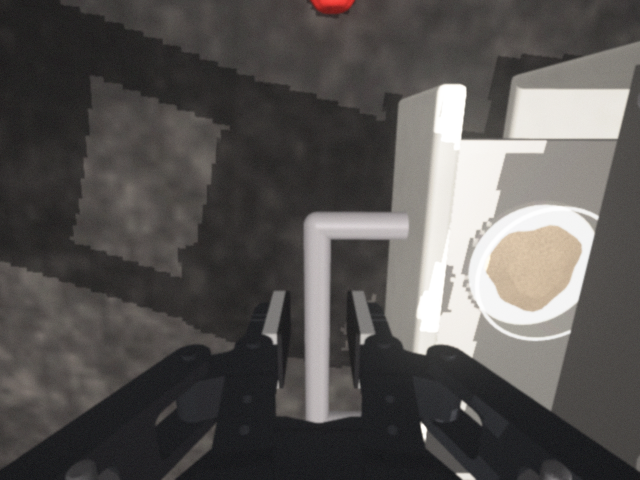

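```bash
python3 -m crank '[[0,0,-3,0],[0,0,-6,0],[0,0,-6,0]]' 20; python3 -m crank '[[0,0,0,0],[0,0,0,0],[0,0,0,0]]' 0 30
```

```text
time_s: 21.65
tool_pos: [0.488, -0.0239, 0.0565]
ee_rot: [3.135, 0.18, -0.003]
force: [0.0, 0.6, -1.0]
width: 0.02
time_s: 22.02
tool_pos: [0.4877, -0.0239, 0.0564]
ee_rot: [3.135, 0.18, -0.004]
force: [-2.1, -1.1, 2.2]
width: 0.0088
```

```bash
python3 -m crank '[[-4,0,0,0],[-9,0,0,0],[-14,0,0,0],[-19,0,0,0],[-24,0,0,0],[-29,0,0,0],[-33,0,0,0],[-35,0,0,0],[-35,0,0,0]]'; python3 -m crank '[[-1,0,0,0],[-2,0,0,0],[-3,0,0,0],[-3,0,0,0]]'
```

```text
time_s: 23.15
tool_pos: [0.4524, -0.0279, 0.0565]
ee_rot: [3.135, 0.18, -0.005]
force: [0.1, 1.0, 0.3]
width: 0.009
time_s: 23.65
tool_pos: [0.4493, -0.0282, 0.0565]
ee_rot: [3.135, 0.18, -0.005]
force: [-0.2, 0.6, 0.6]
width: 0.0087
```

```bash
python3 -m crank '[[-1,0,0,0],[-2,0,0,0],[-3,0,0,0],[-3,0,0,0]]'; python3 -m crank '[[-1,0,0,0],[-2,0,0,0],[-3,0,0,0],[-3,0,0,0]]'
```

```text
time_s: 24.15
tool_pos: [0.4464, -0.0285, 0.0565]
ee_rot: [3.135, 0.18, -0.005]
force: [0.4, 2.8, -2.0]
width: 0.0084
time_s: 24.65
tool_pos: [0.4463, -0.0287, 0.0566]
ee_rot: [3.135, 0.178, 0.004]
force: [7.8, 6.9, -10.1]
width: 0.0083
```

```bash
python3 -m crank '[[0,0,0,0],[0,0,0,0]]'; python3 -m crank '[[0,0,0,0],[0,0,0,0],[0,0,0,0]]' 22; python3 -m crank '[[0,0,-20,0],[0,0,-50,0],[0,0,-100,0],[0,0,-130,0],[0,60,-150,0],[0,120,-150,0],[0,180,-150,0],[0,180,-150,0]]'; python3 -c "
from h import *
snap('top','t12');snap('side','s12');st();crop('t12',180,140,460,290,'c12',2.85)"
```

```text
time_s: 24.9
tool_pos: [0.4464, -0.0286, 0.0566]
ee_rot: [3.135, 0.178, 0.004]
force: [1.9, 3.6, -3.7]
width: 0.0088
time_s: 25.28
tool_pos: [0.4462, -0.0287, 0.0566]
ee_rot: [3.135, 0.178, 0.003]
force: [0.0, -0.1, 0.5]
width: 0.022
time_s: 26.28
tool_pos: [0.4671, -0.2117, 0.2072]
ee_rot: [3.133, 0.171, 0.006]
force: [-0.4, 1.0, -0.4]
width: 0.0218
t 26.375 p [ 0.4656 -0.2075  0.2065] F [-0.4  0.2  0.8] w 0.0221
[[0.994, 0.112, 0.001], [0.112, -0.994, -0.0], [0.001, 0.0, -1.0]] q [-5.550e-01  2.840e-01  1.765e+00  1.000e-03  1.092e+00 -6.670e-01]
```

View pics/c12.png

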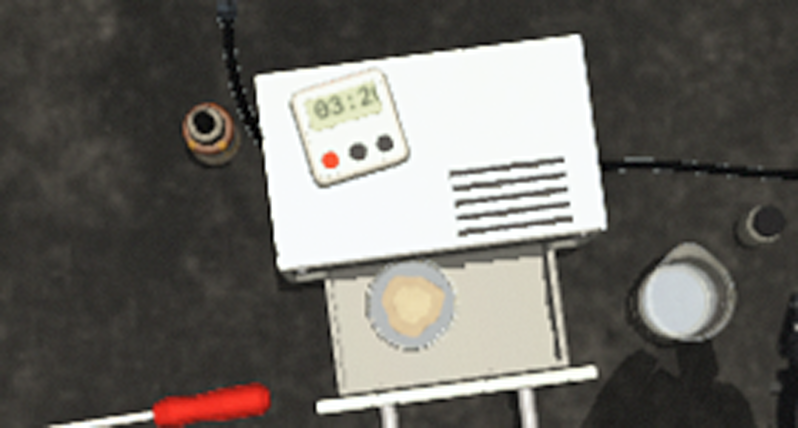

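View pics/s12.png

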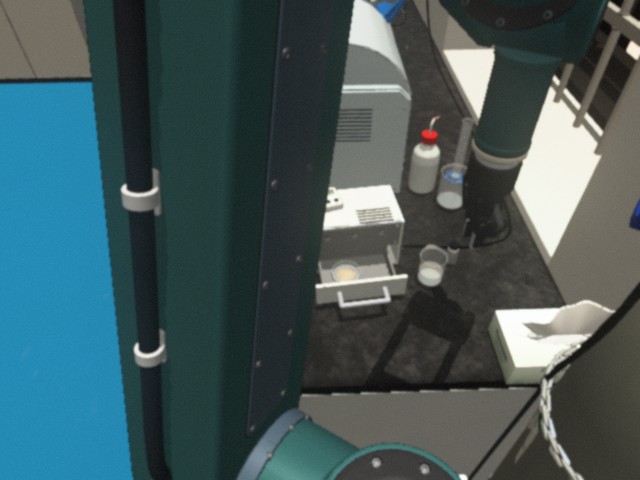

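```bash
python3 -c "
from h import *
f=lambda n,u,v,z:pt(n,180+u/2.85,140+v/2.85,z)
a=(f('top0',303,286,.066)+f('top0',579,250,.066))/2
b=(f('t12',318,408,.066)+f('t12',597,374,.066))/2
print(a,b,np.linalg.norm(a-b))
print('butt/tip depth z', [pt('t12',180+u/2.85,140+v/2.85).round(3) for u,v in [(250,400),(180,411),(100,421)]])"
python3 -m crank '[[0,0,0,0],[0,0,0,0],[0,0,0,0]]'
```

```text
[ 0.55990498 -0.019487    0.066     ] [ 0.48120317 -0.02862374  0.066     ] 0.07923039037946143
butt/tip depth z [array([0.477, 0.107, 0.023]), array([0.471, 0.153, 0.02 ]), array([0.465, 0.207, 0.01 ])]
time_s: 26.75
tool_pos: [0.4655, -0.2066, 0.2065]
ee_rot: [3.137, 0.178, 0.002]
force: [0.1, -0.0, 0.7]
width: 0.0219
```

Travel measures 79 mm (stop at 80), and I felt the stop; all bystanders are unmoved. Handing in.

```bash
python3 -c "
from station import *
print(finish_job())"
```

```text
the job is handed in; nothing more can be done
None
```

The drawer is unlocked and pulled fully open, and the screwdriver lies flat on the worktop left of the unit. I handed the job in at about 27 s of the 61 s allowed.

- **Finding the latch:** The left hole stopped the tip dead about 14 mm in, at up to 8 N. The middle hole gave way at about 7 N, and the drawer sprang out roughly 40 mm.
- **Opening the drawer:** I put the screwdriver down first, then pulled the bar handle until it met a firm stop at about 8 N. The overhead camera gave 79 mm of travel against the nominal 80 mm.
- **Bystanders:** The beaker, vial and dropper bottle stand where they were in the first pictures, and the arm was clear of everything at the end.
- **What went less cleanly:**
  - On the first approach to the handle the gripper pressed on something, probably the top edge of the drawer front, with about 20 N. That is below the 40 N limit, and I raised the gripper 6 mm before pulling.
  - While I pushed in the holes, the screwdriver may have slipped or tilted in the grip by up to about 1 mm.

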